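Clamp a glued resist board in the screw press

ROBOT

A 6-joint arm with a two-finger parallel gripper is mounted at the origin on the work surface. World frame = base frame: x ahead of the robot, y to its left, z up, the work surface at z = 0. Lengths are in m, angles in rad, forces in N, time in s.
With the tool pointing down it reaches from about 0.4 to 0.825 m from the base axis. Payload 7 kg.
Tool frame: the origin (TCP) lies at the centre of the arm's flange, where the gripper is bolted on; the fingertips stand 178 mm ahead of it and the grasp point (between the pads) lies arm.tcp_to_grasp ahead of it (arm.tcp_to_grasp is the distance from the TCP to the grasp point, in m); z points along the fingers, y is the direction in which the jaws open and shut (so a half turn about z gives the same grasp; the last joint's range is limited). The gripper opens to 88 mm and grips with 3 to 60 N. Pads are 19 mm wide; open, the fingers measure 130 mm over their backs; the gripper's body (78 mm by 193 mm) begins 47 mm behind the grasp point.
Start: joints at [-0.961, 0.359, 0.012, 0, -1.224, -0.288], TCP at [0.213, -0.64, 0.405] pointing down, gripper open.
Joint ranges: [-3.07, 3.07], [-1.43, 2.12], [-1.02, 1.25], [-3.03, 1.67], [-3.05, -0], [-3.03, 3.03]. Speed limits (rad/s): [2.39, 2.39, 3.01, 3.14, 3.14, 3.14].

INTERFACE

Orientations are given as [roll, pitch, yaw] about the fixed x, y, z axes, in that order (R = Rz(yaw) Ry(pitch) Rx(roll)).
In Python, from station import arm gives the robot as it stands.
- The arm moves only by the tool move_arm, never from a script. Its argument "deltas" is a list of rows, each a list of 6 numbers: the shift along the world's x, y, z in mm, then the turn, a rotation vector about the world's x, y, z in degrees. In form: [[tx, ty, tz, ax, ay, az], ...]. A call has exactly 5 rows; each row shifts and turns the commanded pose from where the row before left it; what a row does not reach is not made up. A row lasts 1/12 s, in which the tool goes at most 41.7 mm and 7.16 degrees, less where a joint would pass 70% of its speed; a pose out of reach is approached as far as the arm can. A call with a gripper value outside its range is refused whole. "claw" is the closure in counts, from 0 (fully open) to 255 (shut), set as the call begins (left out, the last holds). The fingers move at their own pace and stop on an object; "squeeze" is the grip in N (left out, the last holds). Time passes only in rows, so rows that do not move let the fingers close, or fill a call up. It gives the time, the measured TCP pose, the force and the opening at its end, in the units of the state.
- arm.get_state(): the state, without advancing time (a new reading comes with each control period).
- arm.grab_frame(name): name is "side" or "top" or "wrist"; returns the picture (420x560x3 uint8, red, green, blue); there is no depth.
- arm.calibration(name): a dict with "intrinsics" (3x3 intrinsics, pixels), "k1" (the pictures are not rectified: a ray, as slopes to the right and down, at radius r is drawn at 1 + k1 r^2 times it, then the intrinsics apply), "T" (4x4, takes a point from camera to world coordinates); the wrist camera has in their place "mount" (4x4, takes a point from camera to tool coordinates, whose origin is the TCP and whose axes are the flange's). Camera axes: x right, y up, looking along -z (the intrinsics and any distortion apply to the point x, -y, -z); pixel columns grow to the right and rows downward; lengths in m; the calibration is good to about 2 mm. A picture is of the moment at which its call begins: read the wrist's pose just before it. calibration takes no time and is no camera call.
- arm.job_done(): hands the job in, once; it reports no verdict.
Trained networks look in the newest picture that a camera, given by its name, has taken for a name from the list of things; names that differ only in an ending like _2 or _b are one class to them, and where a whole thing is asked for, a point or a joint stands for the part that bears it (a point fixed in the world has none). Each returns a list of dicts, best first, with "score" (0 to 1); they miss things now and then, are a little off and sometimes report something else, mostly with a low value. They report only what shows in the picture. A call takes as long as a camera call. They do not tell look-alikes from the thing itself.
- arm.spot_in(thing, camera): "xy" ([column, row] in pixels, amid what is visible of it).
- arm.masks_of(thing, camera): "pixels" (420x560 bool, what is visible of it) and "xy" ([column, row] in pixels, amid what is visible of it).
- arm.spot_point(thing, camera): "xy" ([column, row] in pixels: a listed point, or the origin of a listed thing).
The state is a dict: "t": time; "q": joint angles; "qd": joint speeds; "joint_efforts": joint torques, N m; "eef_pos": TCP position; "ee_rot": TCP orientation; "force": force on the tool from outside, world axes, zero at the start; "moment": the same for the moment, N m; "width": finger opening in m.
Only numpy, scipy, OpenCV 4.12 (cv2) and the standard library are available. Lean on these libraries where they do the work, as an engineer would, in place of code of your own. Each camera call takes 0.05 s, during which the arm holds its last target. There are 200 camera calls.

TASK

Put the freshly glued wooden board into the green screw press: lay it flat and square across the bed, centred under the round foot, and let go of it. Then fold the red crank handle up until it stands upright before you turn the crank, and wind the crank clockwise until the foot clamps the board firmly. Do not disturb the tub of clips, the bowl of marbles or the tray of rods.

Things in the scene. Friction and masses are not known exactly. Their poses are not given: they have to be found in the camera images.
- board: The loose glued wooden board, 200 mm long along its own y, 50 mm wide along x, 30 mm thick, with a dark glue line; about 0.2 kg. Origin at the centre of its underside, z up; both ends alike. It starts flat on the table to the left or to the right of the press.
- press: Fixed green C-frame screw press; place and yaw vary. Origin on the table under the vertical screw axis; x points to the column at the back, z up. Base x -65 to +115 mm, 130 mm wide in y. Column x 75 to 115, 50 wide. Overhead arm x -25 to 115, 50 wide, z 118 to 160. Open at the front and both sides; load the board from its left or right side.
- bed (a point): Point on the bed's top, on the screw axis, 30 mm above the table; axes as the press's. The board lies across the bed when its long side is along the press's y; it then overhangs the 130 mm wide base at both ends.
- pad: Round black rubber pad, 54 mm across, under the steel foot. Origin at the centre of its underside, on the screw axis. At crank angle 0 it hangs 80 mm above the table (50 above the bed); each rad of crank lowers it 3.5 mm. It meets the board on the bed (60 mm up) at a crank angle of about 5.7 rad, then yields up to 6.5 mm at 12 N per mm.
- crank (a joint): Crank angle in rad, growing clockwise seen from above, which lowers the foot; starts within 0.35 of 0. At 0 the crank arm points to the press's -x (front), from the screw axis. End stop at 7.2 rad. Friction 0.24 N m; it stays where it is left and holds the clamped foot.
- crank_end (a point): Hinge pin of the folding handle at the crank arm's end: 65 mm from the screw axis, 194 mm above the table; moves with the crank. The hinge axis is level, square to the crank arm.
- handle (a joint): Fold angle of the crank handle in rad: 0 = folded flat, lying on the crank arm from the hinge pin back over the screw axis; 1.57 = standing upright at its end stop. Starts between 0 and 0.2; friction 0.045 N m, it stays where it is left.
- handle_grip (a point): Point on the centre line of the red handle, 50 mm from the hinge pin. The handle is a red cylinder 22 mm across, from 14 to 74 mm from the pin, spinning freely about its own length. The crank arm under the folded handle is 16 mm wide (32 mm hub at the screw axis), its top 10 mm below the pin's height; beside them nothing stands higher than 160 mm above the table.
- clip_tub: Bystander: clear open tub of black clips, 90 x 110 x 55 mm, on the other side of the press from the board. Origin under its centre.
- marble_bowl: Bystander: clear round bowl of marbles, 120 mm across, 55 mm tall, behind the press on the left. Origin under its centre.
- rod_tray: Bystander: yellow tray of dark rods, 160 x 100 x 35 mm, behind the press on the right. Origin under its centre.
Not all that is in view belongs to the job. Leave any blue or yellow look-alike of the board alone. What is shaped like the press but purple is not meant.

How it is judged:
On the way, in this order (a step that is already met when the one before it is completed fails the run):
1. the board lies flat and square across the bed, centred under the foot, let go of, the crank not yet wound (x of board in the frame of bed between -0.018 and 0.018 m and y of board in the frame of bed between -0.035 and 0.035 m and z of board in the frame of bed below 0.004 m and angle between the y axis of board and the y axis of press, either way round below 0.2 rad and angle between board's own z axis and vertical below 0.06 rad and contact force between board and the fingers below 0.5 N and value of joint crank below 1 rad), for 0.2 s.
2. the handle is folded up to stand upright, before the crank has been turned by more than about 1 rad (value of joint handle above 1.35 rad and value of joint crank below 1 rad), for 0.1 s.
3. the crank is wound until the pad presses on the board with more than 10 N (contact force between pad and board above 10 N and value of joint handle above 1.2 rad), for 0.1 s.
At the end, for the whole second after the job is handed in: The board lies flat on the bed, its long side across the press within 0.2 rad, its centre within 18 mm of the screw axis front to back and 35 mm along its length, and the pad presses on it with more than 10 N, all at rest (contact force between pad and board above 10 N and x of board in the frame of bed between -0.018 and 0.018 m and y of board in the frame of bed between -0.035 and 0.035 m and z of board in the frame of bed below 0.004 m and angle between the y axis of board and the y axis of press, either way round below 0.2 rad and angle between board's own z axis and vertical below 0.06 rad and linear speed of board below 0.01 m/s); the robot touches nothing.
It fails at once if the tub of clips, the bowl of marbles or the tray of rods is moved by more than 30 mm (distance of any of clip_tub, marble_bowl, rod_tray from where it was at the start of the episode above 0.03 m).
It also fails if it takes over 72 s, if anything falls off the work surface, if the arm or the gripper's body presses on something with over 40 N, if the wrist force passes 120 N, or if a joint passes its speed limit or range.

## Working session

There is one attempt and no reset: what is moved stays moved. The work goes in short steps, Python scripts to look and compute and a tool call to move; the robot and the scene stay as the last step left them, time stands still between calls to the robot, and variables do not carry over. Pictures are saved under pics/ and viewed, about 8 in all and at most 12, crops included, and the job is handed in when it is done.

Besides the shell and the picture viewer there is one more tool, called in YAML: its name, and indented under it one key for each argument. move_arm: Moves the arm, as the interface text tells. Its arguments: {"type":"object","properties":{"deltas":{"type":"array","items":{"type":"array","items":{"type":"number"}}},"claw":{"type":"number"},"squeeze":{"type":"number"}},"required":["deltas"]}

```bash
mkdir -p pics; ls; cat > h.py <<'E'
import numpy as np, cv2
from station import arm
from scipy.spatial.transform import Rotation as Ro
def camT(name,st=None):
    c=arm.calibration(name)
    if name!='wrist': return c,np.array(c['T'])
    st=st or arm.get_state()
    T=np.eye(4);T[:3,:3]=Ro.from_euler('xyz',st['ee_rot']).as_matrix();T[:3,3]=st['eef_pos']
    return c,T@np.array(c['mount'])
def ray(name,xy,st=None):
    c,T=camT(name,st);K=np.array(c['intrinsics'])
    u=cv2.undistortPoints(np.array([[xy]],float),K,np.array([c['k1'],0,0,0.]))[0,0]
    d=T[:3,:3]@np.array([u[0],-u[1],-1.]);return T[:3,3],d
def atz(name,xy,z,st=None):
    o,d=ray(name,xy,st);return o+d*(z-o[2])/d[2]
def proj(name,P,st=None):
    c,T=camT(name,st);K=np.array(c['intrinsics'])
    p=(np.asarray(P)-T[:3,3])@T[:3,:3];u=p[:2]/-p[2]*[1,-1];u=u*(1+c['k1']*(u@u))
    return K[:2,:2]@u+K[:2,2]
def grab(name,fn):
    im=arm.grab_frame(name);cv2.imwrite('pics/'+fn,im[:,:,::-1].copy());return im
E
python3 - <<'E'
from h import *
s=arm.get_state();print({k:np.round(v,3).tolist() for k,v in s.items()},arm.tcp_to_grasp)
a=grab('top','a.png');b=grab('side','b.png')
for n in('top','side'):
    print(n,np.round(camT(n)[1],2).tolist())
    for t in ('board','press','bed','crank_end','handle_grip','pad','clip_tub','marble_bowl','rod_tray'):
        print(n,t,[(np.round(r['xy']).tolist(),round(r['score'],2)) for r in arm.spot_point(t,n)][:3])
cv2.imwrite('pics/ab.png',np.vstack([a,b])[:,:,::-1].copy())
E
```

```text
pics
{'t': 0.0, 'q': [-0.961, 0.359, 0.011, -0.0, -1.224, -0.288], 'qd': [0.001, 0.001, 0.003, -0.0, -0.001, -0.0], 'joint_efforts': [-0.0, -58.271, 29.305, 6.997, 0.007, -0.0], 'eef_pos': [0.213, -0.64, 0.404], 'ee_rot': [3.14, -0.0, -2.82], 'force': [0.039, 0.247, 0.446], 'moment': [0.01, 0.016, -0.011], 'width': 0.088} 0.1593
top [[-0.0, 0.98, -0.18, 0.25], [-1.0, -0.0, -0.01, -0.02], [-0.01, 0.18, 0.98, 1.37], [0.0, 0.0, 0.0, 1.0]]
top board [([203.0, 221.0], 0.77), ([288.0, 199.0], 0.65), ([220.0, 282.0], 0.58)]
top press [([287.0, 195.0], 0.86)]
top bed [([286.0, 199.0], 0.82)]
top crank_end [([283.0, 204.0], 0.55)]
top handle_grip [([287.0, 186.0], 0.67)]
top pad []
top clip_tub [([364.0, 231.0], 0.74)]
top marble_bowl [([213.0, 137.0], 0.92)]
top rod_tray [([360.0, 145.0], 0.66)]
side [[-0.99, 0.07, -0.09, 0.33], [-0.11, -0.72, 0.69, 0.91], [-0.02, 0.69, 0.72, 1.1], [0.0, 0.0, 0.0, 1.0]]
side board [([335.0, 316.0], 0.94), ([245.0, 334.0], 0.92), ([311.0, 246.0], 0.92)]
side press [([236.0, 248.0], 0.9), ([373.0, 185.0], 0.78)]
side bed [([235.0, 238.0], 0.83), ([377.0, 177.0], 0.8), ([195.0, 185.0], 0.27)]
side crank_end [([255.0, 200.0], 0.75), ([237.0, 249.0], 0.22)]
side handle_grip [([235.0, 197.0], 0.55)]
side pad [([236.0, 238.0], 0.53), ([234.0, 228.0], 0.4)]
side clip_tub [([289.0, 193.0], 0.62)]
side marble_bowl [([145.0, 315.0], 0.7)]
side rod_tray [([197.0, 185.0], 0.91)]
```

View pics/a.png

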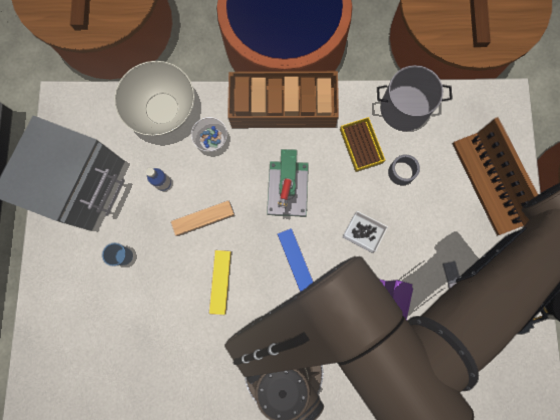

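View pics/b.png

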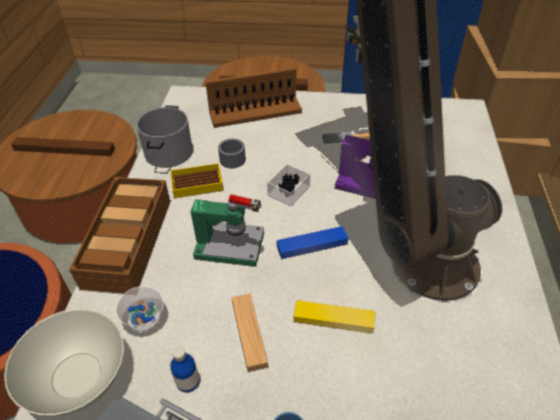

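The top picture shows the wooden board at about (203,218), left of the green press at (288,190). The tub is on the right at (364,231), and the blue, yellow and purple decoys stand apart. Next I measure the positions.

```bash
cat > m.py <<'E'
from h import *
a=arm.grab_frame('top')
for r in arm.masks_of('board','top'):
    m=r['pixels'].astype(np.uint8); 
    pts=[atz('top',p[::-1],0.03)[:2] for p in np.argwhere(m)]
    R=cv2.minAreaRect(np.array(pts,np.float32)*1000);print('board',np.round(r['xy']),round(r['score'],2),np.round(R[0]),np.round(R[1]),round(R[2],1))
for n in('top','side'):
    arm.grab_frame(n)
    for t,z in(('press',0),('bed',.03),('crank_end',.194),('handle_grip',.2),('pad',.08),('board',0),('clip_tub',0),('marble_bowl',0),('rod_tray',0)):
        print(n,t,[(np.round(atz(n,r['xy'],z)[:2],3).tolist(),round(r['score'],2)) for r in arm.spot_point(t,n)][:3])
# press base via grey plate corners, red handle, green
hsv=cv2.cvtColor(a,cv2.COLOR_RGB2HSV)
def rect(lo,hi,z,name,box=(255,140,325,225)):
    m=cv2.inRange(hsv,lo,hi);k=np.zeros_like(m);k[box[1]:box[3],box[0]:box[2]]=1;m=m*k
    pts=[atz('top',p[::-1],z)[:2] for p in np.argwhere(m)]
    R=cv2.minAreaRect(np.array(pts,np.float32)*1000);print(name,len(pts),np.round(R[0]),np.round(R[1]),round(R[2],1))
rect((0,140,80),(8,255,255),.195,'red')
rect((60,70,30),(90,255,255),.16,'green')
cv2.imwrite('pics/c.png',cv2.resize(a[130:250,160:340],None,fx=4.4,fy=4.4,interpolation=cv2.INTER_CUBIC)[:,:,::-1])
E
python3 m.py
```

```text
board [293. 257.] 0.73 [347. -39.] [195.  50.] 21.2
board [220. 284.] 0.69 [275. 199.] [ 56. 205.] 85.9Traceback (most recent call last):
  File "m.py", line 5, in <module>
    pts=[atz('top',p[::-1],0.03)[:2] for p in np.argwhere(m)]
         ~~~^^^^^^^^^^^^^^^^^^^^
  File "h.py", line 15, in atz
    o,d=ray(name,xy,st);return o+d*(z-o[2])/d[2]
        ~~~^^^^^^^^^^^^
  File "h.py", line 11, in ray
    c,T=camT(name,st);K=np.array(c['intrinsics'])
        ~~~~^^^^^^^^^
  File "h.py", line 5, in camT
    c=arm.calibration(name)
ValueError: time passes only in moves, steps and waits
```

```bash
sed -i 's/^def camT/from functools import lru_cache\n@lru_cache\ndef cal(n): return arm.calibration(n)\ndef camT/; s/c=arm.calibration(name)/c=cal(name)/' h.py; python3 m.py
```

```text
board [292. 256.] 0.79 [346. -40.] [196.  53.] 21.3
board [220. 282.] 0.68 [276. 198.] [ 54. 199.] 85.3
board [202. 219.] 0.6 [479. 262.] [ 57. 202.] 20.5
top press [([0.54, -0.013], 0.71), ([0.553, -0.016], 0.35)]
top bed [([0.559, -0.007], 0.56)]
top crank_end [([0.49, -0.006], 0.67)]
top handle_grip [([0.55, -0.016], 0.61)]
top pad []
top board [([0.353, -0.028], 0.97), ([0.475, 0.271], 0.9), ([0.274, 0.199], 0.62)]
top clip_tub [([0.444, -0.255], 0.87)]
top marble_bowl [([0.762, 0.241], 0.93)]
top rod_tray [([0.742, -0.262], 0.81)]
side press [([0.161, -0.301], 0.95), ([0.557, -0.01], 0.72), ([0.489, 0.277], 0.2)]
side bed [([0.558, -0.02], 0.74), ([0.157, -0.324], 0.74)]
side crank_end [([0.491, -0.013], 0.64)]
side handle_grip [([0.671, 0.369], 0.63), ([0.536, -0.004], 0.46), ([0.655, -0.051], 0.33)]
side pad [([0.566, -0.019], 0.35)]
side board [([0.34, -0.038], 0.84), ([0.489, 0.276], 0.78), ([0.276, 0.197], 0.72)]
side clip_tub [([0.441, -0.257], 0.82)]
side marble_bowl [([0.754, 0.25], 0.8)]
side rod_tray [([0.727, -0.258], 0.61)]
red 110 [536.  -9.] [17. 56.] 76.2
green 584 [602. -12.] [106. 131.] 60.0
```

View pics/c.png

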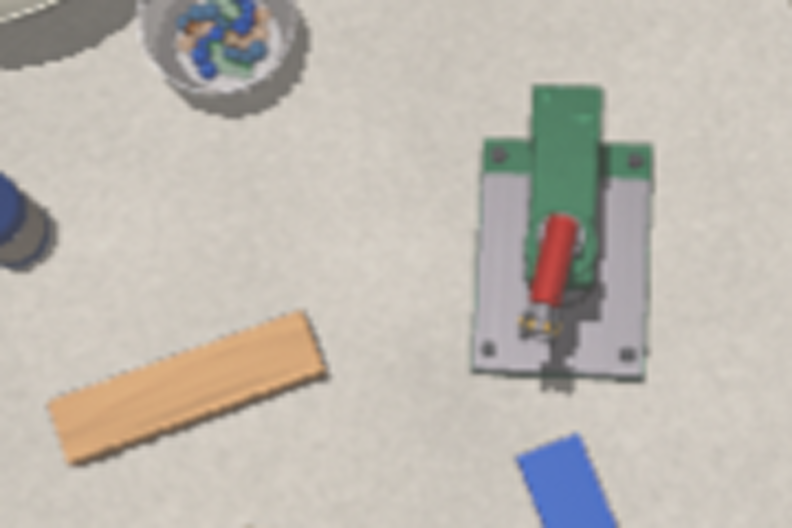

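```bash
python3 - <<'E'
from h import *
f=lambda u,v,z:atz('top',(160+u/4.4-.5,130+v/4.4-.5),z)[:2]*1000
FL,FR,RL,RR=[f(*p,.03) for p in((472,372),(643,380),(485,140),(653,145))]
print(FL,FR,RL,RR, np.linalg.norm(FL-FR),np.linalg.norm(FL-RL))
for a,b in((FL,RL),(FR,RR)): print('yaw',np.degrees(np.arctan2(*(b-a)[::-1])))
print('yaw from y',np.degrees(np.arctan2(*(FL-FR)[::-1]))-90)
print('axis',[(F+(R-F)*65/180) for F,R in((FL,RL),(FR,RR))])
print('pin',f(538,325,.194),'handle ends',f(546,302,.197),f(563,218,.2))
print('board corners',[f(*p,.03).round() for p in((50,403),(72,463),(302,312),(327,375))])
print(arm.get_state()['t'])
E
```

```text
[490.86068552  52.24778716] [484.34533658 -74.11390623] [669.00945517  43.25637432] [664.44465974 -83.68059874] 126.52955120489695 178.37552979447517
yaw -2.889344873249276
yaw -3.040635721080981
yaw from y -2.9516200644299033
axis [array([555.19218567,  49.00088808]), array([549.38120327, -77.56854519])]
pin [492.62220147   0.9625698 ] handle ends [507.28645847  -4.3192992 ] [562.8851468  -15.61625116]
board corners [array([469., 363.]), array([424., 345.]), array([537., 179.]), array([489., 159.])]
2.2
```

move_arm:
  deltas:
    - [16,29,3,0,0,3]
    - [16,29,3,0,0,3]
    - [16,29,3,0,0,3]
    - [16,29,3,0,0,3]
    - [16,29,3,0,0,3]
  claw: 0
  squeeze: 60

```text
t: 2.62
eef_pos: [0.2938, -0.4941, 0.4198]
ee_rot: [-3.141, 0.0, -2.556]
force: [0.9, -0.7, 0.2]
width: 0.0876
```

move_arm:
  deltas:
    - [16,29,3,0,0,3]
    - [16,29,3,0,0,3]
    - [16,29,3,0,0,3]
    - [16,29,3,0,0,3]
    - [16,29,3,0,0,3]

```text
t: 3.03
eef_pos: [0.3738, -0.3488, 0.4351]
ee_rot: [-3.141, 0.0, -2.294]
force: [1.0, 0.5, 0.8]
width: 0.0881
```

move_arm:
  deltas:
    - [16,29,3,0,0,3]
    - [16,29,3,0,0,3]
    - [16,29,3,0,0,3]
    - [16,29,3,0,0,3]
    - [16,29,3,0,0,3]

```text
t: 3.45
eef_pos: [0.4538, -0.2038, 0.4502]
ee_rot: [-3.141, 0.0, -2.032]
force: [0.5, -0.5, -0.3]
width: 0.0876
```

move_arm:
  deltas:
    - [0,36,0,0,0,3]
    - [0,36,0,0,0,3]
    - [0,36,0,0,0,3]
    - [0,36,0,0,0,3]
    - [0,36,0,0,0,3]

```text
t: 3.87
eef_pos: [0.4529, -0.0238, 0.45]
ee_rot: [-3.141, 0.0, -1.77]
force: [0.3, -0.8, -0.3]
width: 0.0875
```

move_arm:
  deltas:
    - [0,36,0,0,0,3]
    - [0,36,0,0,0,3]
    - [0,36,0,0,0,3]
    - [0,36,0,0,0,3]
    - [0,36,-10,0,0,3]

```text
t: 4.28
eef_pos: [0.4533, 0.1566, 0.4417]
ee_rot: [-3.138, 0.002, -1.508]
force: [1.9, 0.2, 0.7]
width: 0.0873
```

move_arm:
  deltas:
    - [0,36,-20,0,0,3]
    - [0,36,-20,0,0,3]
    - [0,36,-20,0,0,3]
    - [0,36,-20,0,0,3]
    - [0,20,-20,0,0,3]

```text
t: 4.7
eef_pos: [0.4533, 0.322, 0.3389]
ee_rot: [-3.14, 0.001, -1.245]
force: [0.3, -0.7, 0.6]
width: 0.0877
```

```bash
python3 - <<'E'
from h import *
st=arm.get_state();a=grab('wrist','d.png')
for r in arm.masks_of('board','wrist')[:2]:
    m=r['pixels'].astype(np.uint8);c=max(cv2.findContours(m,0,2)[0],key=cv2.contourArea)
    pts=[atz('wrist',p[0],.03,st)[:2]*1000 for p in c]
    R=cv2.minAreaRect(np.array(pts,np.float32));print(r['xy'],r['score'],R)
    b=cv2.boxPoints(R);print(b.round())
print(st['eef_pos'],np.degrees(st['ee_rot']))
E
```

```text
[266.0, 119.3] 0.88 ((481.22625732421875, 266.21002197265625), (49.67570877075195, 198.61378479003906), 20.232372283935547)
[[424. 351.]
 [492. 164.]
 [539. 182.]
 [470. 368.]]
[479.0, 131.0] 0.68 ((289.94781494140625, 204.41949462890625), (54.28605270385742, 185.7749786376953), 86.27961730957031)
[[195. 183.]
 [381. 171.]
 [384. 225.]
 [199. 238.]]
[0.45327314 0.32195485 0.33887258] [-1.79927206e+02  3.38462291e-02 -7.13171431e+01]
```

View pics/d.png

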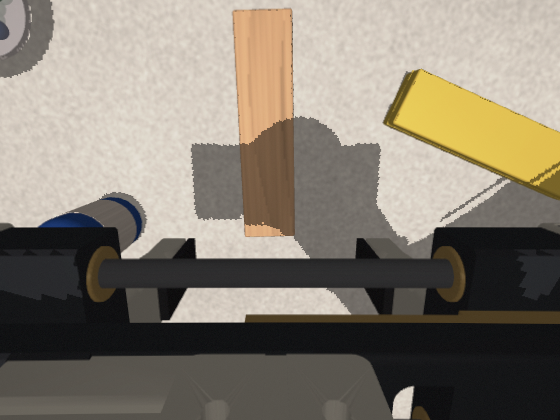

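The wrist view shows the wooden board at (266,119) with its near end at (268,232). It measures 50×199 mm, which fits. I'm descending onto its left end.

move_arm:
  deltas:
    - [0,4,-20,0,0,0.3]
    - [0,4,-25,0,0,0.3]
    - [1,4,-25,0,0,0.3]
    - [0,4,-25,0,0,0.3]
    - [0,3,-20,0,0,0.3]

```text
t: 5.22
eef_pos: [0.4544, 0.3373, 0.2237]
ee_rot: [3.142, -0.0, -1.223]
force: [0.7, -0.0, -0.3]
width: 0.0876
```

move_arm:
  deltas:
    - [0,0,-15,0,0,0]
    - [0,0,-12,0,0,0]
    - [0,0,-9,0,0,0]
    - [0,0,-5,0,0,0]
    - [0,0,0,0,0,0]

```text
t: 5.63
eef_pos: [0.4544, 0.3373, 0.1831]
ee_rot: [3.141, -0.001, -1.223]
force: [-0.4, 0.8, 0.5]
width: 0.088
```

move_arm:
  deltas:
    - [0,0,0,0,0,0]
    - [0,0,0,0,0,0]
    - [0,0,0,0,0,0]
    - [0,0,0,0,0,0]
    - [0,0,0,0,0,0]
  claw: 255
  squeeze: 60

```text
t: 6.05
eef_pos: [0.4545, 0.3378, 0.1842]
ee_rot: [-3.141, 0.001, -1.223]
force: [0.1, -0.3, -0.3]
width: 0.0597
```

move_arm:
  deltas:
    - [0,0,0,0,0,0]
    - [0,0,0,0,0,0]
    - [0,0,0,0,0,0]
    - [0,0,0,0,0,0]
    - [0,0,0,0,0,0]

```text
t: 6.47
eef_pos: [0.4545, 0.3378, 0.1839]
ee_rot: [-3.141, 0.0, -1.223]
force: [-2.0, -0.2, 4.2]
width: 0.0493
```

move_arm:
  deltas:
    - [0,0,6,0,0,0]
    - [0,0,12,0,0,0]
    - [0,0,12,0,0,0]
    - [0,0,12,0,0,0]
    - [0,0,0,0,0,0]

```text
t: 6.88
eef_pos: [0.4549, 0.3382, 0.2278]
ee_rot: [-3.139, 0.002, -1.222]
force: [-0.7, 0.6, -0.8]
width: 0.0492
```

move_arm:
  deltas:
    - [6,-6,0,0,0,-2.3]
    - [13,-12,0,0,0,-2.3]
    - [13,-12,0,0,0,-2.3]
    - [13,-12,0,0,0,-2.3]
    - [13,-12,0,0,0,-2.3]

```text
t: 7.3
eef_pos: [0.5128, 0.2825, 0.2246]
ee_rot: [3.14, -0.001, -1.427]
force: [0.8, 1.2, -1.6]
width: 0.0492
```

move_arm:
  deltas:
    - [13,-12,0,0,0,-2.3]
    - [13,-12,0,0,0,-2.3]
    - [13,-12,0,0,0,-2.3]
    - [10,-11,0,0,0,-2.3]
    - [6,-6,0,0,0,-2.3]

```text
t: 7.72
eef_pos: [0.5682, 0.2288, 0.2243]
ee_rot: [3.14, -0.001, -1.629]
force: [0.5, 0.2, -1.5]
width: 0.0496
```

```bash
cat > look.py <<'E'
from h import *
import sys
st=arm.get_state();a=grab('wrist',sys.argv[1]+'w.png');b=grab('side',sys.argv[1]+'s.png');c=grab('top',sys.argv[1]+'t.png')
print(st['t'],st['eef_pos'],np.degrees(st['ee_rot']),st['width'],st['force'],st['moment'])
z=float(sys.argv[2])
for n in('wrist','top'):
  for r in arm.masks_of('board',n)[:3]:
    m=r['pixels'].astype(np.uint8);c=max(cv2.findContours(m,0,2)[0],key=cv2.contourArea)
    R=cv2.minAreaRect(np.array([atz(n,p[0],z,st)[:2]*1000 for p in c],np.float32));print(n,np.round(r['xy']),round(r['score'],2),np.round(R[0]),np.round(R[1]),round(R[2],1))
for n in('wrist','side'):
  for t,zz in(('bed',.03),('crank_end',.194),('handle_grip',.2)):
    print(n,t,[(np.round(r['xy']).tolist(),np.round(atz(n,r['xy'],zz,st)[:2],3).tolist(),round(r['score'],2)) for r in arm.spot_point(t,n)][:2])
s=cv2.resize(b[150:330,150:330],(420,420),interpolation=cv2.INTER_CUBIC)
cv2.imwrite('pics/%sv.png'%sys.argv[1],cv2.resize(np.hstack([a,s]),(798,342))[:,:,::-1])
E
python3 look.py e .072
```

```text
7.7167 [0.56818051 0.22881699 0.22425675] [ 1.79907579e+02 -7.13690386e-02 -9.33489249e+01] 0.04959328793911902 [ 0.51389719  0.20031995 -1.45944738] [ 0.1881529   0.09665506 -0.02622798]
wrist [274. 133.] 0.76 [564. 169.] [105.  49.] 87.3
top [222. 279.] 0.8 [275. 192.] [ 59. 194.] 85.8
top [241. 192.] 0.64 [558. 125.] [156.  55.] 88.1
top [289. 187.] 0.63 [588. -18.] [125. 218.] 87.0
wrist bed []
wrist crank_end []
wrist handle_grip []
side bed [([374.0, 179.0], [0.163, -0.309], 0.76)]
side crank_end [([408.0, 142.0], [0.086, -0.291], 0.62), ([256.0, 201.0], [0.493, -0.007], 0.54)]
side handle_grip [([386.0, 138.0], [0.151, -0.3], 0.67), ([238.0, 198.0], [0.539, -0.007], 0.48)]
```

View pics/ev.png

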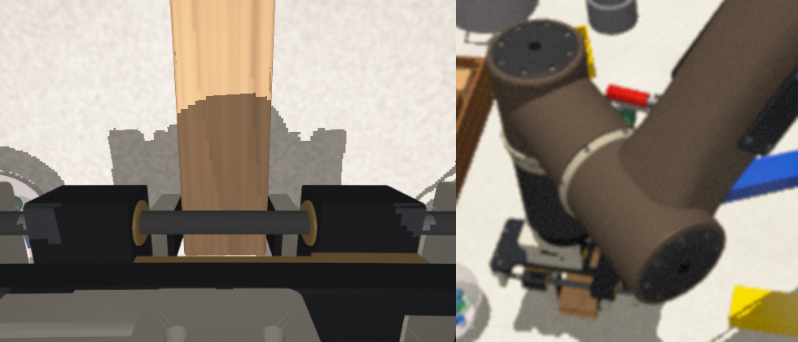

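```bash
python3 - <<'E'
from h import *
st=arm.get_state();arm.grab_frame('wrist')
m=arm.masks_of('board','wrist')[0]['pixels']
for v in(5,60,120,180,230):
    c=np.flatnonzero(m[v]);
    if len(c)<5: continue
    P=[atz('wrist',(x,v),.072,st)*1000 for x in(c[0]-.5,c[-1]+.5)]
    o=camT('wrist',st)[1][:3,3]*1000;w=np.linalg.norm(P[0]-P[1])
    # height giving width 50
    s=50/w; Q=o+(sum(P)/2-o)*s
    print(v,c[0],c[-1],w.round(1),'mid',Q.round(1))
E
```

```text
5 209 337 49.3 mid [561.4 119.3  70.2]
60 212 335 49.5 mid [562.3 138.8  70.7]
120 216 333 49.4 mid [563.1 161.9  70.4]
180 218 330 49.7 mid [564.7 187.4  71.2]
230 222 328 49.1 mid [565.5 211.2  69.5]
```

move_arm:
  deltas:
    - [-0.5,-8,-1,0,0,0]
    - [-1,-18,-1,0,0,0]
    - [-1,-18,0,0,0,0]
    - [-1,-18,0,0,0,0]
    - [-1,-18,0,0,0,0]

```text
t: 8.78
eef_pos: [0.5625, 0.1483, 0.2236]
ee_rot: [3.141, -0.0, -1.625]
force: [0.6, 0.5, -1.4]
width: 0.0497
```

move_arm:
  deltas:
    - [-1,-18,0,0,0,0]
    - [-1,-18,0,0,0,0]
    - [-1,-18,0,0,0,0]
    - [-0.5,-16,0,0,0,0]
    - [-0.5,-10,0,0,0,0]

```text
t: 9.2
eef_pos: [0.5582, 0.0676, 0.2238]
ee_rot: [3.141, -0.0, -1.626]
force: [-0.3, -0.1, -1.7]
width: 0.0494
```

move_arm:
  deltas:
    - [0,0,-3,0,0,0]
    - [0,0,-3,0,0,0]
    - [0,0,-2,0,0,0]
    - [0,0,0,0,0,0]
    - [0,0,0,0,0,0]

```text
t: 9.62
eef_pos: [0.559, 0.0711, 0.2154]
ee_rot: [3.141, -0.0, -1.624]
force: [0.7, -0.2, -1.3]
width: 0.0494
```

```bash
python3 look.py f .062
```

```text
9.6167 [0.55896418 0.07113892 0.21537187] [ 1.79977500e+02 -1.30414324e-02 -9.30204186e+01] 0.049366272250475664 [ 0.71334732 -0.1950056  -1.27267813] [0.22564597 0.09321455 0.01831485]
wrist [517.  91.] 0.77 [455.  -3.] [38. 42.] 21.5
wrist [277. 234.] 0.6 [557.  45.] [39. 50.] 88.7
top [301. 196.] 0.95 [550. -64.] [87. 52.] 89.7
top [294. 258.] 0.77 [341. -41.] [196.  52.] 21.7
top [228. 258.] 0.7 [339. 175.] [59. 22.] 1.2
wrist bed []
wrist crank_end []
wrist handle_grip []
side bed [([375.0, 178.0], [0.16, -0.313], 0.6)]
side crank_end [([406.0, 144.0], [0.094, -0.283], 0.57)]
side handle_grip [([386.0, 141.0], [0.15, -0.283], 0.56)]
```

View pics/fv.png

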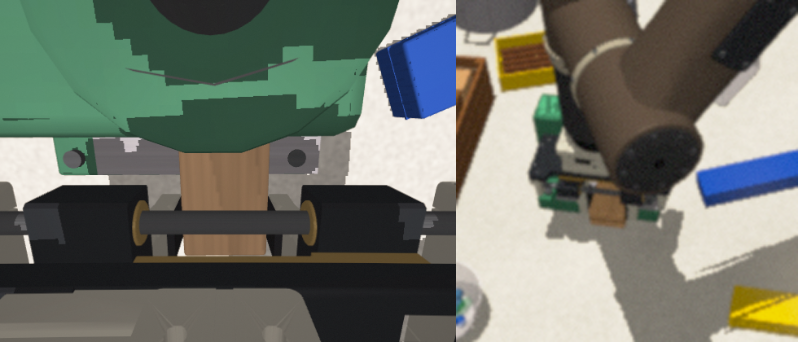

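The wrist view shows the board centred on the base: board columns 180–270, base edges at 55 and 318. The top mask puts its right end at y = −107 mm, so the centre is at about −7 mm. I'm lowering the last bit and releasing.

move_arm:
  deltas:
    - [0,0,-1,0,0,0]
    - [0,0,-0.7,0,0,0]
    - [0,0,0,0,0,0]
    - [0,0,0,0,0,0]
    - [0,0,0,0,0,0]

```text
t: 10.58
eef_pos: [0.559, 0.0707, 0.214]
ee_rot: [-3.142, -0.0, -1.624]
force: [-0.1, 0.5, -1.2]
width: 0.0497
```

move_arm:
  deltas:
    - [0,0,0,0,0,0]
    - [0,0,0,0,0,0]
    - [0,0,0,0,0,0]
    - [0,0,0,0,0,0]
    - [0,0,0,0,0,0]
  claw: 0

```text
t: 11.0
eef_pos: [0.559, 0.0707, 0.214]
ee_rot: [-3.141, 0.0, -1.624]
force: [-0.2, -0.2, -0.1]
width: 0.0776
```

move_arm:
  deltas:
    - [0,0,0,0,0,0]
    - [0,0,0,0,0,0]
    - [0,0,0,0,0,0]
    - [0,0,5,0,0,0]
    - [0,0,10,0,0,0]

```text
t: 11.42
eef_pos: [0.5585, 0.0705, 0.2284]
ee_rot: [3.139, -0.001, -1.624]
force: [-0.3, 0.4, 0.6]
width: 0.0879
```

move_arm:
  deltas:
    - [0,0,20,0,0,0]
    - [0,2,40,0,0,0]
    - [0,10,40,0,0,0]
    - [0,10,40,0,0,0]
    - [0,10,20,0,0,0]

```text
t: 11.83
eef_pos: [0.5595, 0.1029, 0.3957]
ee_rot: [-3.135, 0.003, -1.624]
force: [0.7, 1.0, 1.2]
width: 0.0876
```

```bash
python3 look.py g .06
```

```text
11.8333 [0.55947313 0.10287054 0.39573511] [-1.79597745e+02  1.55463159e-01 -9.30399362e+01] 0.0876045391931522 [0.71977093 0.98733293 1.20208962] [ 0.10200384 -0.11518327  0.03335597]
wrist [280. 136.] 0.92 [557.  50.] [90. 51.] 88.3
wrist [473.  46.] 0.89 [378. -25.] [166.  46.] 21.4
wrist [430. 245.] 0.66 [398. 167.] [29.  7.] 86.5
top [223. 266.] 0.93 [304. 186.] [136.  50.] 1.2
top [292. 258.] 0.91 [342. -41.] [196.  51.] 20.8
top [289. 200.] 0.72 [550. -61.] [93. 55.] 87.2
wrist bed []
wrist crank_end [([394.0, 49.0], [0.491, 0.0], 0.77)]
wrist handle_grip []
side bed [([238.0, 237.0], [0.554, -0.022], 0.96), ([374.0, 176.0], [0.162, -0.325], 0.95)]
side crank_end [([258.0, 202.0], [0.486, -0.005], 0.68), ([402.0, 142.0], [0.103, -0.291], 0.58)]
side handle_grip [([387.0, 138.0], [0.147, -0.299], 0.69), ([237.0, 200.0], [0.54, -0.001], 0.55)]
```

View pics/gv.png

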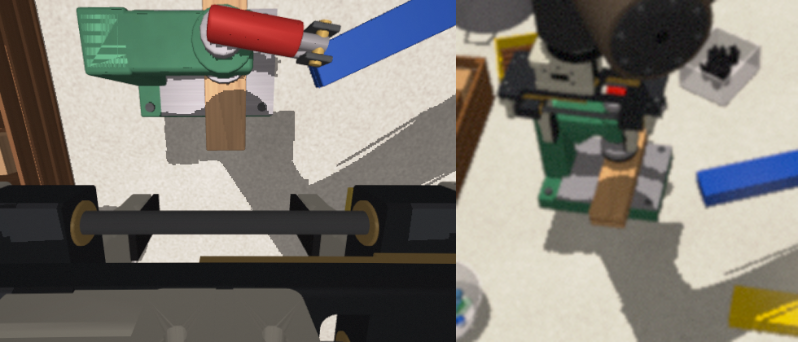

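```bash
python3 - <<'E'
from h import *
st=arm.get_state()
rays=[]
def red(f,box):
    a=cv2.imread('pics/'+f);h=cv2.cvtColor(a,cv2.COLOR_BGR2HSV);m=cv2.inRange(h,(0,150,70),(8,255,255))|cv2.inRange(h,(174,150,70),(180,255,255))
    k=np.zeros_like(m);k[box[1]:box[3],box[0]:box[2]]=255;m&=k
    n,l,s,c=cv2.connectedComponentsWithStats(m);i=1+np.argmax(s[1:,4]);print(f,s[i],c[i]);return c[i],l==i
for n,f,b in(('top','a.png',(265,160,310,220)),('side','b.png',(215,180,275,215)),('wrist','gw.png',(230,0,420,80))):
    c,m=red(f,b);o,d=ray(n,c,st);rays.append((o,d/np.linalg.norm(d)))
    p=np.argwhere(m)[:,::-1].astype(np.float32)
    print(n,[atz(n,q,.199,st).round(3)[:2].tolist() for q in (c,)],cv2.minAreaRect(np.array([atz(n,q,.199,st)[:2]*1000 for q in p],np.float32)))
def tri(R):
    A=sum(np.eye(3)-np.outer(d,d) for o,d in R);b=sum((np.eye(3)-np.outer(d,d))@o for o,d in R);return np.linalg.solve(A,b)
print(tri(rays),tri(rays[:2]),tri(rays[1:]))
E
```

```text
a.png [281 180   9  19 101] [285.21782178 188.83168317]
top [[0.534, -0.009]] ((534.939697265625, -9.607831954956055), (15.810758590698242, 54.46554183959961), 74.33548736572266)
b.png [229 195  22  11 147] [239.6462585  200.05442177]
side [[0.534, -0.003]] ((533.8679809570312, -2.861175537109375), (24.66124725341797, 59.290069580078125), 76.23966979980469)
gw.png [ 254    6  119   64 5321] [311.64781056  37.67975944]
wrist [[0.534, -0.006]] ((533.6270751953125, -5.518951416015625), (20.60387420654297, 58.24932861328125), 77.45451354980469)
[ 0.53459281 -0.00799749  0.19408896] [ 0.53550793 -0.00903654  0.19279074] [ 0.53415352 -0.00644411  0.19570128]
```

move_arm:
  deltas:
    - [-1,-5,3,0,0,5.3]
    - [-1,-8,3,0,0,5.3]
    - [-2,-8,4,0,0,5.3]
    - [-2,-8,0,0,0,5.3]
    - [-2,-8,0,0,0,5.3]

```text
t: 12.8
eef_pos: [0.551, 0.0652, 0.3987]
ee_rot: [3.141, -0.0, -1.157]
force: [0.0, -0.2, 0.4]
width: 0.0873
```

move_arm:
  deltas:
    - [-2,-8,0,0,0,5.3]
    - [-2,-8,0,0,0,5.3]
    - [-2,-8,0,0,0,5.3]
    - [-2,-8,0,0,0,5.3]
    - [-2,-8,0,0,0,5.3]

```text
t: 13.22
eef_pos: [0.5409, 0.0251, 0.3985]
ee_rot: [3.141, 0.0, -0.695]
force: [-0.5, -0.5, 0.7]
width: 0.0874
```

move_arm:
  deltas:
    - [-2,-8,0,0,0,5.3]
    - [-2,-8,0,0,0,5.3]
    - [-2,-8,0,0,0,5.3]
    - [-1,-6,0,0,0,5.3]
    - [0,-4,0,0,0,5.3]

```text
t: 13.63
eef_pos: [0.5337, -0.009, 0.3985]
ee_rot: [3.141, 0.001, -0.233]
force: [0.2, 0.6, -0.6]
width: 0.0879
```

```bash
python3 look.py i .06 | head -1; python3 - <<'E'
import cv2,numpy as np
a=cv2.imread('pics/iw.png');b=cv2.imread('pics/is.png')[130:270,160:300]
cv2.imwrite('pics/iv.png',np.hstack([cv2.resize(a,(440,330)),cv2.resize(b,(330,330))]))
E
```

```text
13.6333 [ 0.53370835 -0.00903878  0.3985442 ] [ 1.79971201e+02  4.77184983e-02 -1.33352030e+01] 0.08787395095251563 [ 0.18915785  0.60692807 -0.61149932] [-0.1181593   0.12877029  0.00169537]
```

View pics/iv.png

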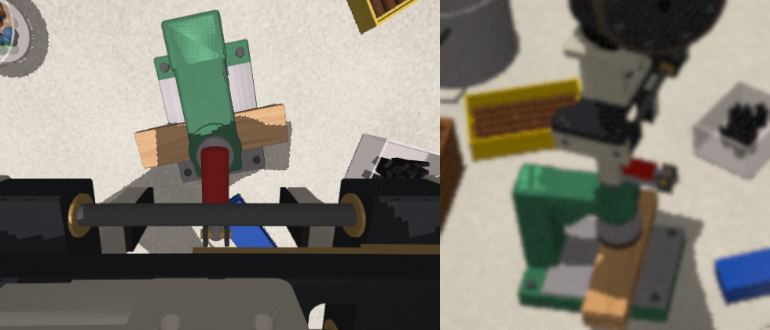

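The jaws (columns 152 and 283) are centred on the handle at column 215 and aligned with it, and the board lies square under the foot. I'm going down and gripping the handle.

move_arm:
  deltas:
    - [0,0,-10,0,0,0]
    - [0,0,-12,0,0,0]
    - [0,0,-10,0,0,0]
    - [0,0,-5,0,0,0]
    - [0,0,-2,0,0,0]

```text
t: 14.6
eef_pos: [0.5336, -0.0084, 0.3585]
ee_rot: [3.141, 0.002, -0.237]
force: [-0.9, 0.1, 0.6]
width: 0.0878
```

move_arm:
  deltas:
    - [0,0,0,0,0,0]
    - [0,0,0,0,0,0]
    - [0,0,0,0,0,0]
    - [0,0,0,0,0,0]
    - [0,0,0,0,0,0]
  claw: 255
  squeeze: 15

```text
t: 15.02
eef_pos: [0.534, -0.0083, 0.3604]
ee_rot: [-3.141, -0.001, -0.237]
force: [0.8, 0.3, 1.4]
width: 0.0596
```

move_arm:
  deltas:
    - [0,0,0,0,0,0]
    - [0,0,0,0,0,0]
    - [0,0,0,0,0,0]
    - [0,0,0,0,0,0]
    - [0,0,0,0,0,0]

```text
t: 15.43
eef_pos: [0.534, -0.0084, 0.36]
ee_rot: [-3.142, -0.0, -0.237]
force: [0.2, -0.9, 0.1]
width: 0.0261
```

move_arm:
  deltas:
    - [0,0,0,0,0,0]
    - [0,0,0,0,0,0]
    - [0,0,0,0,0,0]
    - [0,0,0,0,0,0]
    - [0,0,0,0,0,0]

```text
t: 15.85
eef_pos: [0.534, -0.0083, 0.36]
ee_rot: [-3.141, -0.0, -0.237]
force: [-0.2, 0.5, -0.4]
width: 0.0216
```

move_arm:
  deltas:
    - [-0.5,0.1,6.7,0,0,0]
    - [-1.5,0.4,6.6,0,0,0]
    - [-2.5,0.6,6.2,0,0,0]
    - [-3.4,0.8,5.8,0,0,0]
    - [-4.3,1.0,5.1,0,0,0]

```text
t: 16.27
eef_pos: [0.5215, -0.0054, 0.3911]
ee_rot: [-3.142, -0.001, -0.237]
force: [2.3, -0.1, -4.6]
width: 0.0215
```

move_arm:
  deltas:
    - [-5.0,1.2,4.4,0,0,0]
    - [-5.6,1.3,3.5,0,0,0]
    - [-6.1,1.4,2.6,0,0,0]
    - [-6.4,1.5,1.6,0,0,0]
    - [-6.5,1.5,0.5,0,0,0]

```text
t: 16.68
eef_pos: [0.4924, 0.0014, 0.4049]
ee_rot: [-3.141, -0.004, -0.236]
force: [4.6, -3.0, 5.2]
width: 0.0213
```

```bash
python3 look.py j .06; python3 - <<'E'
import cv2,numpy as np
a=cv2.imread('pics/jw.png');b=cv2.imread('pics/js.png')[130:270,160:300]
cv2.imwrite('pics/jv.png',np.hstack([cv2.resize(a,(440,330)),cv2.resize(b,(330,330))]))
E
```

```text
16.6833 [0.49236707 0.00141568 0.40492669] [-179.9626668    -0.23826537  -13.52836998] 0.021268502944765934 [ 4.64532322 -3.02096419  5.24897803] [-1.37567555 -1.70769058 -0.02710026]
wrist [240. 136.] 0.92 [557.  57.] [74. 50.] 88.1
wrist [302. 229.] 0.65 [444. -19.] [31. 21.] 21.9
wrist [504. 184.] 0.52 [ 443. -242.] [135.  89.] 62.2
top [302. 198.] 0.68 [550. -67.] [29. 53.] 89.3
top [294. 258.] 0.65 [343. -40.] [195.  50.] 20.9
wrist bed []
wrist crank_end [([276.0, 233.0], [0.493, 0.002], 0.66)]
wrist handle_grip [([277.0, 248.0], [0.485, 0.003], 0.92)]
side bed [([237.0, 236.0], [0.557, -0.025], 0.95), ([373.0, 178.0], [0.166, -0.313], 0.85)]
side crank_end [([253.0, 202.0], [0.499, -0.005], 0.84), ([407.0, 139.0], [0.088, -0.306], 0.82)]
side handle_grip [([286.0, 190.0], [0.417, -0.05], 0.68), ([387.0, 138.0], [0.146, -0.298], 0.61)]
```

View pics/jv.png

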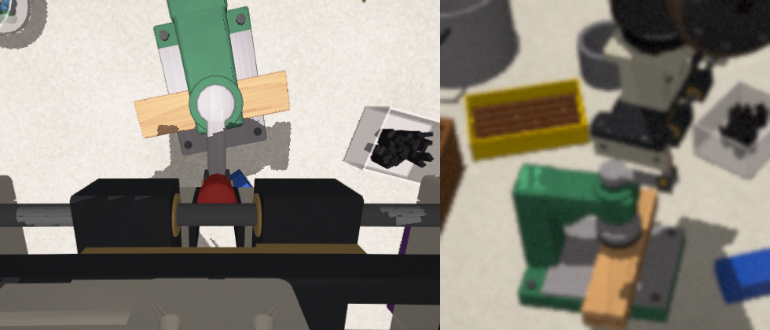

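```bash
python3 - <<'E'
import numpy as np
from h import *
s=arm.get_state();print(s['eef_pos'],s['force'])
p=np.array([492.3,1.4]);c=np.array([555,-13.5]);d=p-c;r0=np.hypot(*d);f0=np.degrees(np.arctan2(d[1],d[0]));print(r0,f0)
k=np.arange(41);f=np.radians(f0-371*k/40);r=64
P=c+r*np.c_[np.cos(f),np.sin(f)];P[0]=p
D=np.round(np.diff(P,axis=0),1)
for i in range(0,40,5):print(str([[*q,0,0,0,0] for q in D[i:i+5].tolist()]).replace('0, 0, 0, 0','0, 0, 0, 0'))
E
```

```text
[0.49245702 0.00136337 0.40475636] [ 1.18430148 -1.59573242  9.82491317]
64.44610151126287 166.6322129029312
[[3.6, 9.7, 0, 0, 0, 0], [4.7, 9.2, 0, 0, 0, 0], [6.2, 8.3, 0, 0, 0, 0], [7.4, 7.2, 0, 0, 0, 0], [8.5, 5.9, 0, 0, 0, 0]]
[[9.3, 4.5, 0, 0, 0, 0], [9.9, 2.9, 0, 0, 0, 0], [10.3, 1.3, 0, 0, 0, 0], [10.3, -0.4, 0, 0, 0, 0], [10.1, -2.1, 0, 0, 0, 0]]
[[9.7, -3.7, 0, 0, 0, 0], [9.0, -5.2, 0, 0, 0, 0], [8.0, -6.6, 0, 0, 0, 0], [6.8, -7.8, 0, 0, 0, 0], [5.5, -8.8, 0, 0, 0, 0]]
[[4.0, -9.5, 0, 0, 0, 0], [2.4, -10.1, 0, 0, 0, 0], [0.8, -10.3, 0, 0, 0, 0], [-0.9, -10.3, 0, 0, 0, 0], [-2.5, -10.0, 0, 0, 0, 0]]
[[-4.1, -9.5, 0, 0, 0, 0], [-5.6, -8.7, 0, 0, 0, 0], [-6.9, -7.7, 0, 0, 0, 0], [-8.1, -6.5, 0, 0, 0, 0], [-9.0, -5.1, 0, 0, 0, 0]]
[[-9.7, -3.6, 0, 0, 0, 0], [-10.2, -1.9, 0, 0, 0, 0], [-10.3, -0.3, 0, 0, 0, 0], [-10.3, 1.4, 0, 0, 0, 0], [-9.9, 3.0, 0, 0, 0, 0]]
[[-9.3, 4.6, 0, 0, 0, 0], [-8.4, 6.0, 0, 0, 0, 0], [-7.3, 7.3, 0, 0, 0, 0], [-6.1, 8.4, 0, 0, 0, 0], [-4.6, 9.2, 0, 0, 0, 0]]
[[-3.1, 9.9, 0, 0, 0, 0], [-1.5, 10.2, 0, 0, 0, 0], [0.2, 10.3, 0, 0, 0, 0], [1.9, 10.2, 0, 0, 0, 0], [3.5, 9.7, 0, 0, 0, 0]]
```

move_arm:
  deltas:
    - [0,0,0,0,0,0]
    - [0,0,0,0,0,0]
    - [0,0,0,0,0,0]
    - [0,0,0,0,0,0]
    - [0,0,0,0,0,0]
  claw: 140

```text
t: 17.65
eef_pos: [0.4919, 0.0015, 0.4026]
ee_rot: [3.141, 0.001, -0.237]
force: [-0.1, 0.5, 0.4]
width: 0.0394
```

```bash
python3 - <<'E'
from h import *
st=arm.get_state();print(st['width'],st['force'],st['moment'],st['eef_pos'])
a=grab('wrist','kw.png');b=grab('side','ks.png')
for n in('wrist','side'):
  for t,zz in(('crank_end',.194),('handle_grip',.244)):
    print(n,t,[(np.round(r['xy']).tolist(),np.round(atz(n,r['xy'],zz,st)[:2],3).tolist(),round(r['score'],2)) for r in arm.spot_point(t,n)][:2])
cv2.imwrite('pics/kv.png',np.hstack([cv2.resize(a,(440,330)),cv2.resize(b[130:270,160:300],(330,330))])[:,:,::-1])
E
```

```text
0.039390956629395985 [-0.12367514  0.54573201  0.39472987] [-0.09160039  0.19225798 -0.01159345] [0.49191066 0.00149157 0.40257142]
wrist crank_end [([275.0, 230.0], [0.494, 0.002], 0.59)]
wrist handle_grip [([274.0, 249.0], [0.502, 0.001], 0.73)]
side crank_end [([404.0, 142.0], [0.099, -0.29], 0.9), ([255.0, 202.0], [0.495, -0.004], 0.71)]
side handle_grip [([387.0, 138.0], [0.157, -0.237], 0.64)]
```

View pics/kv.png

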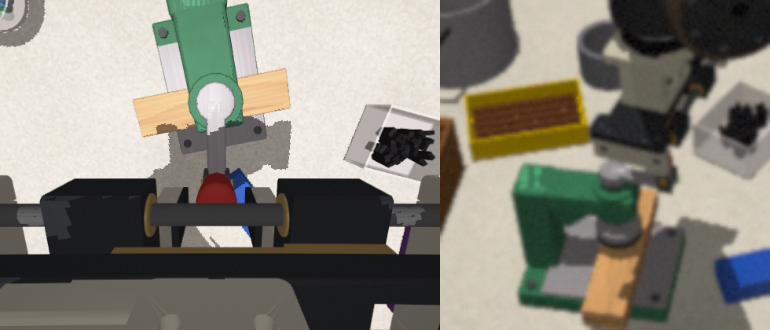

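```bash
python3 - <<'E'
from h import *
st=arm.get_state()
a=cv2.imread('pics/kw.png');h=cv2.cvtColor(a,cv2.COLOR_BGR2HSV);m=cv2.inRange(h,(0,150,40),(8,255,255))|cv2.inRange(h,(174,150,40),(180,255,255))
m[:,:200]=0;m[:,340:]=0;ys,xs=np.nonzero(m);print('red rows',ys.min(),ys.max(),'cols',xs.min(),xs.max())
for r in range(ys.min(),ys.max()+1,5):
    q=xs[ys==r]
    if len(q):print(r,q.min(),q.max(),end='; ')
print()
u=np.array([.973,-.23,0]);z=np.array([0,0,1.]);v=np.array([.23,.973,0])
for pin in([.4925,.0014,.194],[.490,.0015,.194]):
  for th in(1.57,1.45,1.35,1.2):
    ax=np.cos(th)*u+np.sin(th)*z;n=np.cross(v,ax)*-1 if np.dot(np.cross(v,ax),u)<0 else np.cross(v,ax)
    e=[]
    ring=lambda l:[proj('wrist',np.array(pin)+l*ax+.011*(np.cos(t)*n+np.sin(t)*v),st) for t in np.linspace(0,6.28,40)]
    print(pin[0],th,[(np.min(ring(l),0).round(),np.max(ring(l),0).round()) for l in(.014,.05,.074)])
E
```

```text
red rows 220 258 cols 250 300
220 273 278; 225 263 288; 230 259 292; 235 257 294; 240 254 296; 245 253 298; 250 251 299; 255 250 300; 
0.4925 1.57 [(array([259., 223.]), array([295., 258.])), (array([255., 245.]), array([300., 287.])), (array([251., 267.]), array([304., 315.]))]
0.4925 1.45 [(array([259., 220.]), array([295., 256.])), (array([255., 232.]), array([300., 276.])), (array([251., 245.]), array([304., 297.]))]
0.4925 1.35 [(array([259., 217.]), array([295., 254.])), (array([255., 222.]), array([300., 267.])), (array([251., 226.]), array([304., 280.]))]
0.4925 1.2 [(array([259., 214.]), array([295., 251.])), (array([255., 207.]), array([300., 252.])), (array([251., 199.]), array([304., 253.]))]
0.49 1.57 [(array([260., 227.]), array([296., 261.])), (array([256., 250.]), array([301., 291.])), (array([252., 272.]), array([305., 320.]))]
0.49 1.45 [(array([260., 224.]), array([296., 259.])), (array([256., 237.]), array([301., 281.])), (array([252., 250.]), array([305., 302.]))]
0.49 1.35 [(array([260., 221.]), array([296., 258.])), (array([256., 227.]), array([301., 272.])), (array([252., 232.]), array([305., 285.]))]
0.49 1.2 [(array([260., 218.]), array([296., 254.])), (array([256., 211.]), array([301., 256.])), (array([252., 205.]), array([305., 259.]))]
```

The red outline fits a handle at only about 1.38 rad with the pin at x ≈ 0.490. I'm regripping and pushing it on to the stop.

move_arm:
  deltas:
    - [0,0,0,0,0,0]
    - [0,0,0,0,0,0]
    - [0,0,0,0,0,0]
    - [0,0,0,0,0,0]
    - [0,0,0,0,0,0]
  claw: 255
  squeeze: 12

```text
t: 18.37
eef_pos: [0.4922, 0.0014, 0.403]
ee_rot: [3.141, 0.0, -0.237]
force: [-0.5, -0.7, 0.3]
width: 0.0212
```

move_arm:
  deltas:
    - [-2,0.5,0,0,0,0]
    - [-2,0.5,0,0,0,0]
    - [-1,0.2,0,0,0,0]
    - [0,0,0,0,0,0]
    - [0,0,0,0,0,0]

```text
t: 18.78
eef_pos: [0.4873, 0.0026, 0.4034]
ee_rot: [-3.141, -0.001, -0.236]
force: [2.7, -2.7, 1.9]
width: 0.021
```

move_arm:
  deltas:
    - [-1,0.2,0,0,0,0]
    - [-1,0.2,0,0,0,0]
    - [-1,0.2,0,0,0,0]
    - [0,0,0,0,0,0]
    - [0,0,0,0,0,0]

```text
t: 19.2
eef_pos: [0.4842, 0.0033, 0.4033]
ee_rot: [-3.141, -0.0, -0.237]
force: [2.6, -1.4, 3.9]
width: 0.0208
```

```bash
cat > fit.py <<'E'
from h import *
from scipy.optimize import least_squares
st=arm.get_state();a=arm.grab_frame('wrist')
h=cv2.cvtColor(a,cv2.COLOR_RGB2HSV);m=cv2.inRange(h,(0,150,40),(8,255,255))|cv2.inRange(h,(174,150,40),(180,255,255))
m[:,:180]=0;m[:,380:]=0;ys,xs=np.nonzero(m)
rows=[r for r in range(ys.min()+2,ys.max()+1,3) if (ys==r).sum()>8]
obs=np.array([[xs[ys==r].min()-.5,xs[ys==r].max()+.5] for r in rows]);print('rows',ys.min(),ys.max(),obs[::3].tolist())
u=np.array([.973,-.23,0]);z=np.array([0,0,1.]);v=np.array([.23,.973,0])
T=np.linspace(0,6.283,48)
def hull(px,py,th):
    ax=np.cos(th)*u+np.sin(th)*z;n=np.cross(v,ax);pin=np.array([px,py,.194])
    return cv2.convexHull(np.array([proj('wrist',pin+l*ax+.011*(np.cos(t)*n+np.sin(t)*v),st) for l in(.014,.074) for t in T],np.float32))[:,0]
def edges(H):
    out=[]
    for r in rows:
        x=[]
        for p,q in zip(H,np.roll(H,-1,0)):
            if (p[1]-r)*(q[1]-r)<=0 and p[1]!=q[1]: x.append(p[0]+(q[0]-p[0])*(r-p[1])/(q[1]-p[1]))
        out.append([min(x),max(x)] if x else [275,275])
    return np.array(out)
for th in np.arange(1.2,1.61,.05):
    s=least_squares(lambda p:(edges(hull(p[0]/1000,p[1]/1000,th))-obs).ravel(),[490,1.5],diff_step=1e-3)
    print(round(th,2),s.x.round(1),round(s.cost,1))
print(st['t'],st['eef_pos'],st['force'],st['moment'])
E
python3 fit.py
```

```text
rows 211 258 [[266.5, 284.5], [258.5, 292.5], [256.5, 294.5], [254.5, 297.5], [251.5, 299.5], [252.5, 299.5]]
1.2 [478.3   5.5] 292.4
1.25 [482.8   4.4] 297.2
1.3 [486.    3.7] 324.3
1.35 [487.9   3.2] 156.6
1.4 [489.   3.] 69.6
1.45 [489.9   2.8] 27.2
1.5 [490.9   2.6] 10.0
1.55 [492.    2.3] 10.5
1.6 [492.9   2.1] 20.5
19.2 [0.4841803  0.00331931 0.40327575] [ 2.59744253 -1.41179548  3.92198072] [-0.86449123 -1.09129242  0.01692221]
```

move_arm:
  deltas:
    - [0,0,0,0,0,0]
    - [0,0,0,0,0,0]
    - [0,0,0,0,0,0]
    - [0,0,0,0,0,0]
    - [0,0,0,0,0,0]
  claw: 140

```text
t: 19.67
eef_pos: [0.4839, 0.0033, 0.4025]
ee_rot: [3.141, 0.001, -0.237]
force: [0.4, 0.2, 0.0]
width: 0.0391
```

```bash
python3 fit.py
```

```text
rows 211 258 [[265.5, 285.5], [258.5, 292.5], [256.5, 294.5], [254.5, 296.5], [251.5, 298.5], [251.5, 299.5]]
1.2 [479.1   5.4] 303.5
1.25 [482.7   4.5] 316.3
1.3 [486.4   3.6] 332.6
1.35 [487.7   3.3] 194.7
1.4 [488.7   3.1] 102.2
1.45 [489.6   2.9] 42.7
1.5 [490.7   2.7] 11.4
1.55 [491.8   2.4] 2.9
1.6 [492.8   2.2] 6.4
19.6667 [0.48390279 0.00332671 0.40250142] [0.3829751  0.23595949 0.02024917] [-0.03801415  0.17700242 -0.00767225]
```

move_arm:
  deltas:
    - [4,-0.5,0,0,0,0]
    - [4,-0.5,0,0,0,0]
    - [0,0,0,0,0,0]
    - [0,0,0,0,0,0]
    - [0,0,0,0,0,0]

```text
t: 20.13
eef_pos: [0.4922, 0.0022, 0.4028]
ee_rot: [3.141, 0.0, -0.237]
force: [-0.2, 0.0, 0.6]
width: 0.0393
```

move_arm:
  deltas:
    - [0,0,0,0,0,0]
    - [0,0,0,0,0,0]
    - [0,0,0,0,0,0]
    - [0,0,0,0,0,0]
    - [0,0,0,0,0,0]
  claw: 255
  squeeze: 20

```text
t: 20.55
eef_pos: [0.4921, 0.0021, 0.4031]
ee_rot: [3.141, -0.0, -0.237]
force: [0.3, -1.5, -0.0]
width: 0.0215
```

```bash
python3 fit.py | tail -4; python3 - <<'E'
import numpy as np
p=np.array([491.9,2.3]);c=np.array([554,-13.3]);d=p-c;f0=np.degrees(np.arctan2(d[1],d[0]));print(np.hypot(*d),f0)
k=np.arange(41);f=np.radians(f0-370*k/40);r=63.5
P=c+r*np.c_[np.cos(f),np.sin(f)];P[0]=p
D=np.round(np.diff(P,axis=0),1)
for i in range(0,40,5):print([[*q,0,0,0,0] for q in D[i:i+5].tolist()],P[i+5].round(1))
E
```

```text
1.5 [493.5   2.6] 56.6
1.55 [496.9   1.8] 130.2
1.6 [500.2   1. ] 183.7
20.55 [0.49205342 0.00213273 0.40305543] [ 0.34660112 -1.45575651 -0.02796498] [-0.56513202  0.26082325 -0.03816966]
64.0294463508783 165.89864771974325
[[3.8, 9.6, 0, 0, 0, 0], [4.8, 9.0, 0, 0, 0, 0], [6.2, 8.2, 0, 0, 0, 0], [7.4, 7.1, 0, 0, 0, 0], [8.5, 5.8, 0, 0, 0, 0]] [522.6  41.9]
[[9.3, 4.3, 0, 0, 0, 0], [9.9, 2.8, 0, 0, 0, 0], [10.2, 1.2, 0, 0, 0, 0], [10.2, -0.5, 0, 0, 0, 0], [10.0, -2.1, 0, 0, 0, 0]] [572.1  47.6]
[[9.5, -3.7, 0, 0, 0, 0], [8.8, -5.2, 0, 0, 0, 0], [7.9, -6.5, 0, 0, 0, 0], [6.7, -7.7, 0, 0, 0, 0], [5.4, -8.7, 0, 0, 0, 0]] [610.5  15.7]
[[3.9, -9.5, 0, 0, 0, 0], [2.4, -10.0, 0, 0, 0, 0], [0.7, -10.2, 0, 0, 0, 0], [-0.9, -10.2, 0, 0, 0, 0], [-2.6, -9.9, 0, 0, 0, 0]] [614.  -34.1]
[[-4.1, -9.4, 0, 0, 0, 0], [-5.6, -8.6, 0, 0, 0, 0], [-6.9, -7.6, 0, 0, 0, 0], [-8.0, -6.4, 0, 0, 0, 0], [-8.9, -5.0, 0, 0, 0, 0]] [580.5 -71. ]
[[-9.6, -3.5, 0, 0, 0, 0], [-10.1, -1.9, 0, 0, 0, 0], [-10.2, -0.3, 0, 0, 0, 0], [-10.1, 1.4, 0, 0, 0, 0], [-9.8, 3.0, 0, 0, 0, 0]] [530.6 -72.3]
[[-9.2, 4.5, 0, 0, 0, 0], [-8.3, 5.9, 0, 0, 0, 0], [-7.3, 7.2, 0, 0, 0, 0], [-6.0, 8.3, 0, 0, 0, 0], [-4.6, 9.1, 0, 0, 0, 0]] [495.2 -37.2]
[[-3.1, 9.8, 0, 0, 0, 0], [-1.5, 10.1, 0, 0, 0, 0], [0.2, 10.2, 0, 0, 0, 0], [1.8, 10.1, 0, 0, 0, 0], [3.4, 9.7, 0, 0, 0, 0]] [496.   12.6]
```

move_arm:
  deltas:
    - [3.8,9.6,0,0,0,0]
    - [4.8,9.0,0,0,0,0]
    - [6.2,8.2,0,0,0,0]
    - [7.4,7.1,0,0,0,0]
    - [8.5,5.8,0,0,0,0]

```text
t: 21.02
eef_pos: [0.5221, 0.0425, 0.4029]
ee_rot: [-3.141, 0.002, -0.237]
force: [-6.1, 1.7, 3.4]
width: 0.0215
```

move_arm:
  deltas:
    - [9.3,4.3,0,0,0,0]
    - [9.9,2.8,0,0,0,0]
    - [10.2,1.2,0,0,0,0]
    - [10.2,-0.5,0,0,0,0]
    - [10.0,-2.1,0,0,0,0]

```text
t: 21.43
eef_pos: [0.5727, 0.0489, 0.4029]
ee_rot: [-3.14, 0.001, -0.236]
force: [-3.0, 3.4, 1.9]
width: 0.0217
```

```bash
python3 - <<'E'
from h import *
st=arm.get_state();print(st['eef_pos'],st['force'],st['moment'],st['width'])
a=grab('wrist','lw.png');b=grab('side','ls.png')
for n in('wrist','side'):
  for t,zz in(('crank_end',.194),('handle_grip',.244)):
    print(n,t,[(np.round(r['xy']).tolist(),np.round(atz(n,r['xy'],zz,st)[:2],3).tolist(),round(r['score'],2)) for r in arm.spot_point(t,n)][:2])
cv2.imwrite('pics/lv.png',np.hstack([cv2.resize(a,(440,330)),cv2.resize(b[130:270,160:300],(330,330))])[:,:,::-1])
E
```

```text
[0.57272632 0.04894938 0.40287652] [-2.96524046  3.42194138  1.86692002] [1.30302899 1.02046963 0.01154668] 0.021703916803570738
wrist crank_end [([273.0, 229.0], [0.576, 0.051], 0.92)]
wrist handle_grip [([275.0, 267.0], [0.573, 0.051], 0.78)]
side crank_end [([218.0, 214.0], [0.581, 0.046], 0.79)]
side handle_grip [([386.0, 138.0], [0.159, -0.238], 0.58), ([218.0, 200.0], [0.576, 0.046], 0.43)]
```

View pics/lv.png

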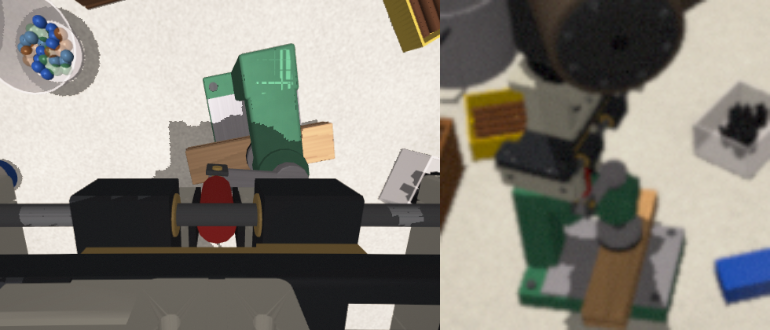

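The crank is turning, with the arm now pointing left, the handle upright in the grip at (217,210) and forces at about 5 N. I'm carrying on winding.

move_arm:
  deltas:
    - [9.5,-3.7,0,0,0,0]
    - [8.8,-5.2,0,0,0,0]
    - [7.9,-6.5,0,0,0,0]
    - [6.7,-7.7,0,0,0,0]
    - [5.4,-8.7,0,0,0,0]

```text
t: 22.15
eef_pos: [0.6107, 0.0165, 0.4029]
ee_rot: [-3.14, -0.0, -0.236]
force: [-1.5, 5.3, 0.0]
width: 0.0215
```

move_arm:
  deltas:
    - [3.9,-9.5,0,0,0,0]
    - [2.4,-10.0,0,0,0,0]
    - [0.7,-10.2,0,0,0,0]
    - [-0.9,-10.2,0,0,0,0]
    - [-2.6,-9.9,0,0,0,0]

```text
t: 22.57
eef_pos: [0.614, -0.0349, 0.4029]
ee_rot: [-3.141, 0.0, -0.237]
force: [-2.3, 5.5, 1.3]
width: 0.0217
```

move_arm:
  deltas:
    - [-4.1,-9.4,0,0,0,0]
    - [-5.6,-8.6,0,0,0,0]
    - [-6.9,-7.6,0,0,0,0]
    - [-8.0,-6.4,0,0,0,0]
    - [-8.9,-5.0,0,0,0,0]

```text
t: 22.98
eef_pos: [0.5801, -0.0717, 0.4029]
ee_rot: [-3.141, -0.001, -0.237]
force: [1.5, 6.7, -1.2]
width: 0.0216
```

move_arm:
  deltas:
    - [-9.6,-3.5,0,0,0,0]
    - [-10.1,-1.9,0,0,0,0]
    - [-10.2,-0.3,0,0,0,0]
    - [-10.1,1.4,0,0,0,0]
    - [-9.8,3.0,0,0,0,0]

```text
t: 23.4
eef_pos: [0.5301, -0.0731, 0.403]
ee_rot: [3.141, -0.001, -0.237]
force: [4.5, -0.9, -3.3]
width: 0.0218
```

move_arm:
  deltas:
    - [-9.2,4.5,0,0,0,0]
    - [-8.3,5.9,0,0,0,0]
    - [-7.3,7.2,0,0,0,0]
    - [-6.0,8.3,0,0,0,0]
    - [-4.6,9.1,0,0,0,0]

```text
t: 23.82
eef_pos: [0.4937, -0.0375, 0.4029]
ee_rot: [3.139, 0.002, -0.237]
force: [1.4, -5.2, -0.3]
width: 0.0214
```

```bash
python3 - <<'E'
from h import *
st=arm.get_state();print(st['eef_pos'],st['force'],st['moment'],st['width'])
a=grab('wrist','mw.png');b=grab('side','ms.png')
for n in('wrist','side'):
  for t,zz in(('crank_end',.194),('handle_grip',.244)):
    print(n,t,[(np.round(r['xy']).tolist(),np.round(atz(n,r['xy'],zz,st)[:2],3).tolist(),round(r['score'],2)) for r in arm.spot_point(t,n)][:2])
cv2.imwrite('pics/mv.png',np.hstack([cv2.resize(a,(440,330)),cv2.resize(b[130:270,160:300],(330,330))])[:,:,::-1])
E
```

```text
[ 0.49374128 -0.03752182  0.40292469] [ 1.44291898 -5.18586879 -0.28612661] [-2.06698286 -0.02012145 -0.03908564] 0.02139036215847081
wrist crank_end [([274.0, 230.0], [0.496, -0.037], 0.8)]
wrist handle_grip [([277.0, 266.0], [0.494, -0.038], 0.64)]
side crank_end [([254.0, 192.0], [0.501, -0.041], 0.58), ([234.0, 242.0], [0.526, 0.137], 0.57)]
side handle_grip [([387.0, 138.0], [0.154, -0.238], 0.59), ([256.0, 178.0], [0.495, -0.041], 0.5)]
```

View pics/mv.png

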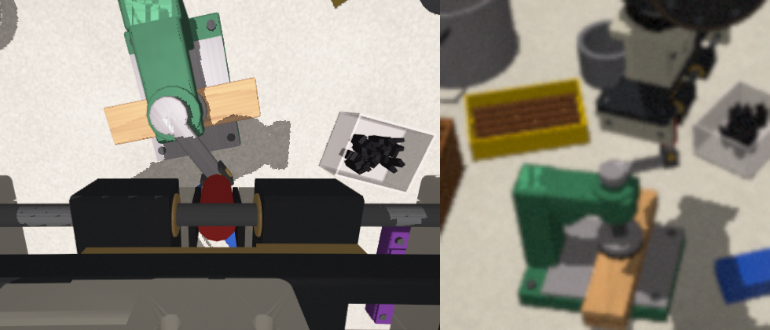

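The crank is at about 335° (arm towards the viewer-right front), the handle is upright and the board is still square. One last stretch to about 381° (6.65 rad) should clamp it. I have used all 12 views, so the remaining checks are numeric.

move_arm:
  deltas:
    - [-3.1,9.8,0,0,0,0]
    - [-1.5,10.1,0,0,0,0]
    - [0.2,10.2,0,0,0,0]
    - [1.8,10.1,0,0,0,0]
    - [3.4,9.7,0,0,0,0]

```text
t: 24.53
eef_pos: [0.4946, 0.012, 0.4028]
ee_rot: [3.138, 0.004, -0.237]
force: [-7.5, -3.5, 5.1]
width: 0.0218
```

move_arm:
  deltas:
    - [0,0,0,0,0,0]
    - [0,0,0,0,0,0]
    - [0,0,0,0,0,0]
    - [0,0,0,0,0,0]
    - [0,0,0,0,0,0]

```text
t: 24.95
eef_pos: [0.4953, 0.0127, 0.4028]
ee_rot: [3.141, 0.003, -0.237]
force: [-6.1, 2.0, 5.2]
width: 0.0216
```

```bash
python3 - <<'E'
from h import *
st=arm.get_state();print(st['eef_pos'],st['force'],st['moment'],st['width'])
grab('wrist','nw.png');grab('side','ns.png')
for n in('wrist','side'):
  for t,zz in(('crank_end',.194),('handle_grip',.244)):
    print(n,t,[(np.round(r['xy']).tolist(),np.round(atz(n,r['xy'],zz,st)[:2],3).tolist(),round(r['score'],2)) for r in arm.spot_point(t,n)][:2])
E
```

```text
[0.49526456 0.01269252 0.4027527 ] [-6.1174257   2.04909786  5.17936788] [ 0.8167549   2.85518382 -0.00515474] 0.02160460116738434
wrist crank_end [([273.0, 235.0], [0.494, 0.015], 0.97)]
wrist handle_grip [([278.0, 267.0], [0.495, 0.013], 0.82)]
side crank_end [([404.0, 142.0], [0.097, -0.291], 0.87), ([256.0, 205.0], [0.491, 0.005], 0.62)]
side handle_grip [([251.0, 191.0], [0.499, 0.008], 0.52)]
```

move_arm:
  deltas:
    - [0,0,0,0,0,0]
    - [0,0,0,0,0,0]
    - [0,0,0,0,0,0]
    - [0,0,0,0,0,0]
    - [0,0,0,0,0,0]
  claw: 0

```text
t: 25.67
eef_pos: [0.4965, 0.0127, 0.403]
ee_rot: [-3.142, -0.0, -0.237]
force: [0.5, -0.4, -0.1]
width: 0.0496
```

move_arm:
  deltas:
    - [0,0,0,0,0,0]
    - [0,0,0,0,0,0]
    - [0,0,10,0,0,0]
    - [0,0,20,0,0,0]
    - [0,0,25,0,0,0]

```text
t: 26.08
eef_pos: [0.496, 0.0126, 0.458]
ee_rot: [3.14, 0.002, -0.237]
force: [0.6, 0.4, 0.5]
width: 0.0824
```

move_arm:
  deltas:
    - [0,0,25,0,0,0]
    - [0,0,20,0,0,0]
    - [-10,20,0,0,0,0]
    - [-10,35,0,0,0,0]
    - [-10,35,0,0,0,0]

```text
t: 26.5
eef_pos: [0.4658, 0.1028, 0.5043]
ee_rot: [-3.14, -0.001, -0.239]
force: [0.9, 0.5, -0.9]
width: 0.0876
```

move_arm:
  deltas:
    - [-5,35,0,0,0,0]
    - [0,35,0,0,0,0]
    - [0,35,0,0,0,0]
    - [0,20,0,0,0,0]
    - [0,0,0,0,0,0]

```text
t: 26.92
eef_pos: [0.4613, 0.2311, 0.5032]
ee_rot: [-3.141, -0.0, -0.234]
force: [1.1, -0.1, -0.3]
width: 0.0878
```

```bash
python3 look.py o .06; python3 - <<'E'
from h import *
for n,z in(('top',.0),('side',.0)):
  for t in('clip_tub','marble_bowl','rod_tray'):
    print(n,t,[np.round(atz(n,r['xy'],z)[:2],3).tolist() for r in arm.spot_point(t,n)][:1])
for t,z in(('pad',.057),('crank_end',.194),('handle_grip',.244)):
    for n in('top','side'):
        print(n,t,[(np.round(atz(n,r['xy'],z)[:2],3).tolist(),round(r['score'],2)) for r in arm.spot_point(t,n)][:2])
E
```

```text
26.9167 [0.46130259 0.23106781 0.5032164 ] [-1.79989398e+02 -2.83797753e-03 -1.33920344e+01] 0.08781141699487938 [ 1.0708787  -0.10258891 -0.29947712] [-0.07096521  0.10462594 -0.0061974 ]
wrist [317. 250.] 0.84 [362. 200.] [48. 64.] 86.0
wrist [450. 191.] 0.77 [381.  -7.] [148.  55.] 21.9
wrist [539. 104.] 0.73 [ 480. -112.] [73. 40.] 83.1
top [221. 283.] 0.72 [274. 194.] [ 55. 197.] 86.0
top [294. 194.] 0.71 [550. -63.] [89. 55.] 87.3
top [294. 258.] 0.66 [342. -40.] [195.  49.] 21.7
wrist bed [([437.0, 66.0], [0.554, -0.014], 0.57), ([434.0, 70.0], [0.55, -0.01], 0.52)]
wrist crank_end [([507.0, 107.0], [0.496, 0.013], 0.93)]
wrist handle_grip [([558.0, 102.0], [0.49, -0.025], 0.6)]
side bed [([375.0, 178.0], [0.161, -0.315], 0.74)]
side crank_end [([405.0, 139.0], [0.094, -0.306], 0.68)]
side handle_grip [([387.0, 139.0], [0.147, -0.295], 0.52), ([237.0, 250.0], [0.513, 0.163], 0.43)]
top clip_tub [[0.447, -0.26]]
top marble_bowl [[0.769, 0.242]]
top rod_tray [[0.741, -0.26]]
side clip_tub [[0.435, -0.261]]
side marble_bowl [[0.756, 0.249]]
side rod_tray [[0.724, -0.253]]
top pad []
side pad [([0.546, 0.038], 0.52)]
top crank_end [([0.503, 0.006], 0.62)]
side crank_end [([0.094, -0.306], 0.68)]
top handle_grip [([0.501, 0.005], 0.62), ([0.147, -0.305], 0.57)]
side handle_grip [([0.155, -0.236], 0.52), ([0.504, 0.2], 0.43)]
```

```bash
python3 -c "
from station import arm
print(arm.job_done())"
```

```text
the job is handed in; nothing more can be done
None
```

The board is in the green press and clamped, and I handed the job in at about 27 s of simulated time. No verdict was reported.

**What I did**
- **Board:** I laid it across the bed from the left and let go of it.
- **Handle:** I folded it up to about 1.55 rad. The first fold only reached about 1.38 rad, so I regripped and pushed it on to the stop before winding.
- **Crank:** I wound it clockwise to about 6.65 rad. I worked this out from the handle's position.
- **Finish:** I opened the gripper and backed the arm clear.

**What the last checks showed**
- **Board position:** it is about 6–7 mm off centre along its length and within about 3 mm front to back. It sits within about 1° of square, and its visible right end had not moved after clamping.
- **Clamp force:** the crank angle implies the pad is squeezed about 3 mm, so roughly 40 N. I did not measure this directly.
- **Crank and arm:** the crank end stayed where I left it, and the arm was touching nothing.
- **Bystanders:** the tub, bowl and tray are all within about 10 mm of their starting estimates, which is the detection noise.

**Checks that failed or disagreed:** in the last pictures the side camera's crank, handle and pad detections landed on the purple look-alike or other wrong spots, so I ignored them. The top camera's crank-end reading was about 10 mm off the wrist camera's, and I trusted the wrist camera. I did not view a picture after the final winding, because all 12 views were used.

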